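# Scoop pulled capacitors into the weighing dish

### The job

Weigh out some of the pulled capacitors: with the hand scoop, take them from the grey salvage bin and tip at least three of them into the steel dish of the scale, lowering the scoop's lip close over the dish before you tip so that they do not fall hard. They may still hold a charge, so never touch a capacitor with the gripper; spill none on the bench, leave none in the scoop, and do not shift the meter, screwdriver or tool pot. Finish by setting the scoop down upright, with its flat bottom on the bench mat.

Things in the scene. Friction and masses are not known exactly. Their poses are not given: they have to be found in the camera images.
- scoop: Hand scoop, 194 mm long, 0.16 kg: flat-bottomed aluminium bowl (100 long, 98 wide, 40 high; floor 3 mm, walls 2.5 mm), open in front with a sharp straight lip, and a raised black handle. Origin: centre of the bowl's underside, flat on the mat at the start. Own x from handle to nose, z up; lip's lower edge at x = +50, z = 0, back wall at x = -50 mm; the side walls slope down towards the lip.
- scoop_grip (a point): Middle of the scoop's handle, at x = -95, y = 0, z = 49 mm in the scoop's frame. The handle is a bar of 16 x 16 mm section, 98 mm long, that rises backwards from the bowl at 20 degrees (lower end x = -49, z = 32; upper end x = -141, z = 66 mm). Grip it across its width, along the scoop's y.
- scoop_bowl (a point): Point in the middle of the scoop's bowl, 15 mm above its underside. A capacitor lying in the bowl has its middle within 55 mm of it. Held 20 degrees nose up it keeps its load; the pieces slide out when it is tipped about 45 degrees nose down. Pushed against the far end of the bin the pieces ride in over the lip; if they jam (over 20 N), ease back, turn a little and push again.
- bin: Grey open bin, fixed; walls 55 high, 4 mm thick. Origin: on the bench under the floor's middle; own x along its length to the far end. Floor top at z = 4, from x = -110 to 110 mm; inner width 112 (y = -56 to 56). Near end (x = -110) and sides upright; the far end leans out from x = 110 at the floor to 122 mm at the rim. Capacitors start between x = 5 and 110, the rest is clear.
- cap0: Yellow box-shaped film capacitor, 28 x 16 x 20 mm (own x, y, z), standing on its 28 x 16 face at the start, 16 g, with short cut leads. Origin: its middle. Starts anywhere in the bin's far half, in any order.
- cap1: Blue electrolytic capacitor, a cylinder of 20 mm diameter, 28 mm long, lying on its side at the start; own x along the cylinder, 16 g, with short cut leads. Origin: its middle. Starts anywhere in the bin's far half, in any order.
- cap2: Blue electrolytic capacitor, a cylinder of 20 mm diameter, 28 mm long, lying on its side at the start; own x along the cylinder, 16 g, with short cut leads. Origin: its middle. Starts anywhere in the bin's far half, in any order.
- cap3: Yellow box-shaped film capacitor, 28 x 16 x 20 mm (own x, y, z), standing on its 28 x 16 face at the start, 16 g, with short cut leads. Origin: its middle. Starts anywhere in the bin's far half, in any order.
- cap4: Blue electrolytic capacitor, a cylinder of 20 mm diameter, 28 mm long, lying on its side at the start; own x along the cylinder, 16 g, with short cut leads. Origin: its middle. Starts anywhere in the bin's far half, in any order.
- cap5: Blue electrolytic capacitor, a cylinder of 20 mm diameter, 28 mm long, lying on its side at the start; own x along the cylinder, 16 g, with short cut leads. Origin: its middle. Starts anywhere in the bin's far half, in any order.
- scale: Grey bench scale, fixed: housing 200 x 180 mm, 50 mm high, with a round steel dish on top. Origin: on the bench under the dish's centre; z up; the display faces own -x.
- dish (a point): Centre of the dish's inner floor, 66 mm above the bench. The dish is about 62 mm in radius at the floor, widening to 92 mm at its rim, 92 mm above the bench.
- meter: Yellow multimeter lying flat, 72 x 145 x 42 mm (own x, y, z), 0.3 kg; origin: centre of its underside. Not to be shifted.
- driver: Screwdriver lying on the mat, 160 mm long, up to 30 mm thick, along own x; origin on the mat under it. Not to be shifted.
- toolpot: Square blue tool pot, 75 x 75 x 95 mm, with tools that stand up to 145 mm; origin: centre of its underside. Not to be shifted.

How it is judged:
By the outcome, as a careful person would: the job done as asked, in the order asked, and still so for the second after the job is handed in, with the robot touching nothing.
It also fails if it takes over 72 s, if anything falls off the work surface, if the arm or the gripper's body presses on something with over 40 N, if the wrist force passes 120 N, or if a joint passes its speed limit or range.

### The arm

A 7-joint arm with a two-finger parallel gripper is mounted at the origin on the work surface. World frame = base frame: x ahead of the robot, y to its left, z up, the work surface at z = 0. Lengths are in mm, angles in rad, forces in N, time in s.
With the tool pointing down it reaches from about 400 to 875 mm from the base axis. Payload 4.4 kg.
Tool frame: the origin (TCP) lies between the finger pads; the fingertips stand ctrl.tip_reach ahead of it and the grasp point (between the pads) lies 8 mm behind it (ctrl.tip_reach is the distance from the TCP to the fingertips, in mm); z points along the fingers, y is the direction in which the jaws open and shut (so a half turn about z gives the same grasp; the last joint's range is limited). The gripper opens to 85 mm and grips with 20 to 120 N. Pads are 22 mm wide; open, the fingers measure 114 mm over their backs; the gripper's body (76 mm by 85 mm) begins 54 mm behind the grasp point. The pads swing forward as they close: fully open they stand 13 mm farther back than shut.
Start: joints at [1.06, 0.628, 0.038, 1.517, -0.027, 0.996, -0.02], TCP at [279.708, -586.755, 242.313] pointing down, gripper open.
Joint ranges: [-3.06, 3.06], [-0.37, 2.12], [-1.25, 1.32], [0.18, 2.47], [-1.1, 4.24], [0.23, 1.98], [-2.94, 2.94]. Speed limits (rad/s): [2.57, 2.57, 3.14, 3.14, 3.14, 3.14, 3.14].

### API

Orientations are given as [roll, pitch, yaw] about the fixed x, y, z axes, in that order (R = Rz(yaw) Ry(pitch) Rx(roll)).
In Python, from cell import status, viewer, order, ctrl gives the robot as it stands.
- The arm moves only by the tool play_rows, never from a script. Its argument "series" is a list of rows, each a list of 5 numbers: the shift along the tool's x, y, z in cm, then the turn about the tool's z in degrees, then the closure, from 0 (fully open) to 1 (shut). In form: [[x, y, z, yaw, gripper], ...]. A call has 1 to 8 rows; each row is the pose to reach, as a shift and turn from the pose commanded when the call began, along the tool's axes at that moment; what a row does not reach only later rows make up. A row lasts 1/10 s, in which the tool goes at most 50 mm and 8.59 degrees, less where a joint would pass 70% of its speed; a pose out of reach is approached as far as the arm can. A call with a gripper value outside its range is refused whole. The fingers move at their own pace and stop on an object; the grip force is fixed at half the most. Time passes only in rows, so rows that repeat a pose let the fingers close. It gives the time, the measured TCP pose, the force and the opening at its end, in the units of the state.
- status.read_state(): the state, without advancing time (a new reading comes with each control period).
- viewer.get_image(name): name is "scene" or "top"; returns a dict with "img" (400x640x3 uint8, red, green, blue), "vfov" (degrees; the focal length in pixels is half the picture's height over the tangent of half this angle, whatever the lens; pixels are square), "cx", "cy" (the principal point, pixels), "dist_coeffs" ([k1, k2, p1, p2, k3] as OpenCV has them; the pictures are not rectified), "rvec" (rotation vector, rad) and "tvec" (3), from world to camera coordinates, as OpenCV has them. Camera axes: x right, y down, z forward; pixel columns grow to the right and rows downward; lengths in mm; the calibration is good to about 2 mm. A picture is of the moment at which its call begins. There is no depth.
- order.finish_job(): hands the job in, once; it reports no verdict.
The state is a dict: "clock": time; "qpos": joint angles; "qd": joint speeds; "tau": joint torques, N m; "eef_pos": TCP position; "tool_rot": TCP orientation; "force": force on the tool from outside, world axes, zero at the start; "torque": the same for the moment, N m; "width": finger opening in mm.
Only numpy, scipy, OpenCV 4.12 (cv2) and the standard library are available. Lean on these libraries where they do the work, as an engineer would, in place of code of your own. Each camera call takes 0.05 s, during which the arm holds its last target. There are 200 camera calls.

## Working session

There is one attempt and no reset: what is moved stays moved. The work goes in short steps, Python scripts to look and compute and a tool call to move; the robot and the scene stay as the last step left them, time stands still between calls to the robot, and variables do not carry over. Pictures are saved under pics/ and viewed, about 8 in all and at most 12, crops included, and the job is handed in when it is done.

Besides the shell and the picture viewer there is one more tool, called after "Request:" by a JSON object that holds its "fn" and its "kwargs", one argument or row to a line. play_rows: Moves the arm, as the interface text tells. Its arguments: {"type":"object","properties":{"series":{"type":"array","items":{"type":"array","items":{"type":"number"}}}},"required":["series"]}

```bash
mkdir -p pics; ls; cat > h.py <<'E'
import numpy as np,cv2
from cell import status,viewer,order,ctrl
def grab(n,f=None):
    d=viewer.get_image(n)
    if f: cv2.imwrite(f,cv2.cvtColor(d["img"],cv2.COLOR_RGB2BGR))
    fl=200/np.tan(np.radians(d["vfov"])/2)
    K=np.array([[fl,0,d["cx"]],[0,fl,d["cy"]],[0,0,1]])
    return d["img"],K,np.array(d["dist_coeffs"],float),np.array(d["rvec"],float),np.array(d["tvec"],float)
def w(cam,uv,z):
    _,K,D,r,t=cam; R=cv2.Rodrigues(r)[0]; c=-R.T@t.ravel()
    p=cv2.undistortPoints(np.array(uv,float).reshape(-1,1,2),K,D).reshape(-1,2)
    v=np.c_[p,np.ones(len(p))]@R
    return c+v*((np.array(z)-c[2])/v[:,2])[:,None]
def px(cam,P): return cv2.projectPoints(np.array(P,float).reshape(-1,3),cam[3],cam[4],cam[1],cam[2])[0].reshape(-1,2)
E
python3 - <<'E'
from h import *
a=grab("top","pics/top0.png");b=grab("scene","pics/scene0.png")
print(status.read_state(),ctrl.tip_reach)
for c in(a,b):print(-cv2.Rodrigues(c[3])[0].T@c[4].ravel())
E
```

```text
pics
{'clock': 0.1, 'qpos': array([ 1.06020921,  0.62926088,  0.03848401,  1.51826155, -0.02701147,
        0.99630757, -0.02003416]), 'qd': array([ 0.0002616 , -0.00146485,  0.00183524, -0.00270196, -0.00245368,
        0.00056091, -0.00094075]), 'tau': array([ 3.11626936e-03, -5.64529467e+01,  1.23045053e+00, -1.93972349e+01,
        1.12623084e-02,  5.42037291e-03,  9.63274346e-06]), 'eef_pos': array([ 279.45021783, -586.26336562,  241.47912002]), 'tool_rot': array([-3.13987464e+00,  3.11781775e-05,  4.44715142e-01]), 'force': array([ 0.17623025, -0.04273472, -0.12394019]), 'torque': array([-0.03493732,  0.02362625, -0.09022513]), 'width': 85.51926045620573} 11.0
[ 436.81016071  -15.39292781 1345.73676059]
[1146.75817361  288.03987986 1160.29697424]
```

View pics/top0.png

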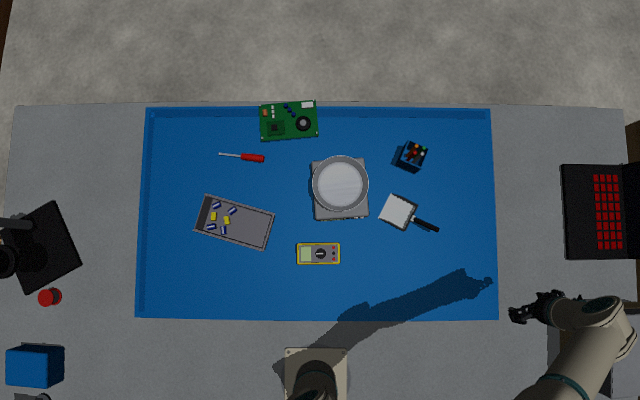

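View pics/scene0.png

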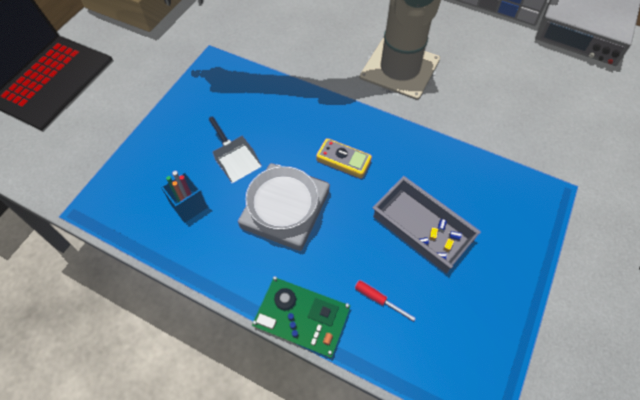

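```bash
python3 - <<'E'
import cv2,numpy as np
t=cv2.imread("pics/top0.png")
a=cv2.resize(t[180:260,180:290],None,fx=7,fy=7,interpolation=cv2.INTER_CUBIC)[:, :770]
a=cv2.resize(t[185:255,185:285],None,fx=4,fy=4,interpolation=2)
b=cv2.resize(t[185:240,370:445],None,fx=5,fy=5,interpolation=2)
im=np.zeros((600,800,3),np.uint8); im[:280,:400]=a; im[:275,410:785]=b
c=cv2.resize(t[145:230,300:380],None,fx=3.5,fy=3.5,interpolation=2); im[290:290+c.shape[0],:c.shape[1]]=c
cv2.imwrite("pics/c1.png",im)
E
```

```text
(no output)
```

View pics/c1.png

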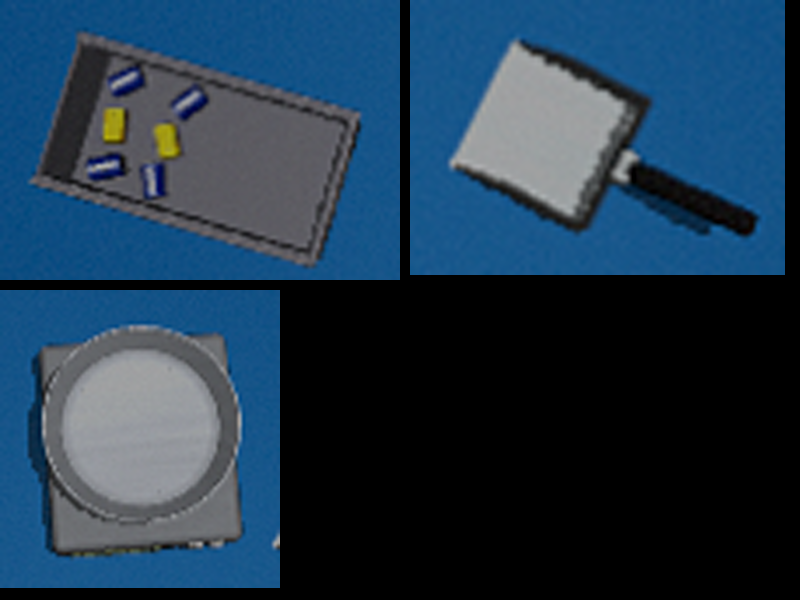

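```bash
python3 - <<'E'
from h import *
c=grab("top")
u=lambda n,uv,z:print(n,np.round(w(c,uv,z),1).tolist())
B=w(c,[(205,193.3),(275,213.8),(263.8,251.3),(193.3,230)],[55]*4);u("bin",[(205,193.3),(275,213.8),(263.8,251.3),(193.3,230)],[55]*4)
print([np.linalg.norm(B[i]-B[i-1]) for i in range(4)])
m=(B[0]+B[3])/2-(B[1]+B[2])/2;print("yaw",np.arctan2(m[1],m[0]), "ctr at -? near mid",(B[1]+B[2])/2,B.mean(0))
S=w(c,[(391,193.4),(378.4,218),(417.6,205.6),(404.4,230.6),(438.6,229.4)],[0,0,40,40,66])
print(S.round(1)); lip=(S[0]+S[1])/2; bk=(S[2]+S[3])/2
for q in(bk,S[4]):
  m=lip-q;print(np.linalg.norm(m[:2]),np.arctan2(m[1],m[0]))
u("dish",[(340.6,183.3),(340.3,184.1)],[92,66])
u("meter",[(296,242),(340,243),(340,265),(296,265)],[42]*4)
u("pot",[(404,140),(428,150),(416,173)],[95]*3)
u("caps",[(185+x/4,185+y/4) for x,y in[(125,80),(190,102),(115,124),(167,140),(105,167),(153,181)]],[24]*6)
E
```

```text
bin [[608.8, 368.0, 55.0], [542.3, 133.6, 55.0], [420.0, 168.0, 55.0], [487.0, 402.5, 55.0]]
[np.float64(126.62200881114374), np.float64(243.57736725764462), np.float64(126.99427614920951), np.float64(243.8679434243934)]
yaw 1.2934033791661088 ctr at -? near mid [481.16348897 150.8096655   55.        ] [514.5351052 268.0125229  55.       ]
[[ 619.3 -257.1    0. ]
 [ 534.4 -212.7    0. ]
 [ 573.4 -338.5   40. ]
 [ 490.2 -292.7   40. ]
 [ 493.2 -399.5   66. ]]
92.42572402905455 1.0617086874485215
184.66184171740008 1.1010178187868722
dish [[638.5, -79.1, 92.0], [640.0, -79.4, 66.0]]
meter [[451.1, 64.6, 42.0], [448.6, -79.7, 42.0], [377.1, -79.7, 42.0], [376.3, 63.7, 42.0]]
pot [[782.1, -285.7, 95.0], [749.6, -363.7, 95.0], [673.2, -322.2, 95.0]]
caps [[573.3, 337.0, 24.0], [555.0, 281.0, 24.0], [536.0, 344.2, 24.0], [522.8, 299.5, 24.0], [499.7, 351.5, 24.0], [488.3, 310.3, 24.0]]
```

Request:
{"fn": "play_rows", "kwargs": {
  "series": [
    [27.5, -8.15, 9.5, -36.9, 0],
    [27.5, -8.15, 9.5, -36.9, 0],
    [27.5, -8.15, 9.5, -36.9, 0],
    [27.5, -8.15, 9.5, -36.9, 0],
    [27.5, -8.15, 9.5, -36.9, 0],
    [27.5, -8.15, 9.5, -36.9, 0],
    [27.5, -8.15, 9.5, -36.9, 0],
    [27.5, -8.15, 9.5, -36.9, 0]
  ]
}}

```text
clock: 0.95
eef_pos: [494.0, -392.7, 146.4]
tool_rot: [-3.14, -0.001, 1.093]
force: [-0.7, 0.1, 0.0]
width: 85.5
```

Request:
{"fn": "play_rows", "kwargs": {
  "series": [
    [0, 0, 4, 0, 0],
    [0, 0, 8.2, 0, 0],
    [0, 0, 8.2, 0, 0.4],
    [0, 0, 8.2, 0, 1],
    [0, 0, 8.2, 0, 1],
    [0, 0, 8.2, 0, 1],
    [0, 0, 8.2, 0, 1]
  ]
}}

```text
clock: 1.65
eef_pos: [493.6, -395.9, 67.3]
tool_rot: [3.139, 0.001, 1.089]
force: [-0.2, -0.4, 0.7]
width: 14.0
```

```bash
python3 - <<'E'
from h import *
a=grab("top");s=status.read_state();print(s["width"],s["force"],s["eef_pos"])
b=grab("scene")
f=lambda i,x,y:cv2.resize(i[y:y+100,x:x+130],None,fx=3,fy=3,interpolation=2)
cv2.imwrite("pics/g.png",cv2.cvtColor(np.hstack([f(a[0],350,170),f(b[0],170,100)]),cv2.COLOR_RGB2BGR))
E
```

```text
14.056869878634274 [ 0.29254463 -1.92587394  2.58625901] [ 493.47439296 -395.96115736   67.04500032]
```

View pics/g.png

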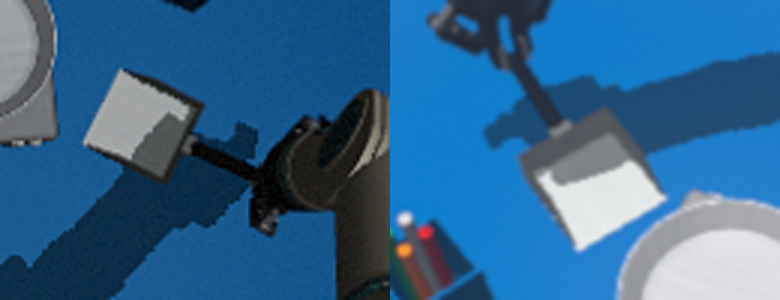

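```bash
cat >> h.py <<'E'
def scoop_pts(th,s,gx=-131.3,gz=62,dz=-5):
    # bowl corners in world for pitch th (deg, nose down +); gripped at (gx,gz)
    P=np.array([[50,49,0],[50,-49,0],[-50,-49,0],[-50,49,0],[-50,49,40],[-50,-49,40],[50,49,4],[50,-49,4],[-20,49,40],[-20,-49,40]],float)-[gx,0,gz]
    c,n=np.cos(np.radians(th)),np.sin(np.radians(th))
    P=P@np.array([[c,0,n],[0,1,0],[-n,0,c]]).T
    y=s["tool_rot"][2]; C,N=np.cos(y),np.sin(y)
    return P@np.array([[C,-N,0],[N,C,0],[0,0,1]]).T+s["eef_pos"]+[0,0,dz]
def pitch(cams=None,**k):
    s=status.read_state(); cams=cams or [grab("top"),grab("scene")]; out=[];tot=0
    ths=np.arange(-40,91,2.5)
    for c in cams:
        im=c[0].astype(int); m=((im[...,2]-im[...,0])<25).astype(np.uint8); sc=[]
        for t in ths:
            h=cv2.convexHull(np.round(px(c,scoop_pts(t,s,**k))).astype(np.int32))
            a=np.zeros(m.shape,np.uint8); cv2.fillConvexPoly(a,h,1)
            r=cv2.dilate(a,np.ones((9,9),np.uint8))-a
            sc.append(m[a>0].mean()-m[r>0].mean())
        sc=np.array(sc); tot=tot+sc; out.append((ths[sc.argmax()],sc.max().round(2)))
    return ths[np.argmax(tot)],out
E
python3 -c "
from h import *
print(pitch())"
```

```text
(np.float64(2.5), [(np.float64(-2.5), np.float64(0.86)), (np.float64(5.0), np.float64(0.85))])
```

Request:
{"fn": "play_rows", "kwargs": {
  "series": [
    [0, 0, -3, 0, 1],
    [0, 0, -6, 0, 1],
    [0, 0, -6, 0, 1],
    [0, 0, -6, 0, 1]
  ]
}}

```text
clock: 2.25
eef_pos: [492.8, -394.5, 125.4]
tool_rot: [3.142, -0.0, 1.089]
force: [-0.5, -0.3, -2.2]
width: 14.2
```

```bash
python3 -c "
from h import *
print(pitch());print(status.read_state())"
```

```text
(np.float64(2.5), [(np.float64(-2.5), np.float64(0.85)), (np.float64(7.5), np.float64(0.81))])
{'clock': 2.35, 'qpos': array([ 0.70010779,  0.74221089, -0.11501504,  1.67386836,  0.11575745,
        0.73523526,  0.04719596]), 'qd': array([-9.49056155e-04,  1.17114454e-02,  2.52801858e-04,  8.18908424e-04,
       -8.21247836e-05,  8.89067633e-04,  3.52314111e-04]), 'tau': array([-1.48656109e-03, -6.00620484e+01, -1.20158415e+00, -1.61909205e+01,
       -1.45337479e-01, -1.77069067e-02, -2.81714107e-03]), 'eef_pos': array([ 491.87664197, -393.95689773,  123.89275674]), 'tool_rot': array([-3.13856083e+00, -5.05041288e-04,  1.08908372e+00]), 'force': array([ 0.55658963,  0.84617881, -1.68787616]), 'torque': array([-0.19401559,  0.10382334, -0.00577808]), 'width': 13.991958468357277}
```

Request:
{"fn": "play_rows", "kwargs": {
  "series": [
    [0, 0, 0, 0, 0.86],
    [0, 0, 0, 0, 0.86]
  ]
}}

```text
clock: 2.55
eef_pos: [492.3, -394.4, 124.1]
tool_rot: [-3.139, -0.0, 1.089]
force: [-0.2, -0.0, -2.0]
width: 14.5
```

```bash
python3 -c "
from h import *
print(pitch());s=status.read_state();print(s['force'],s['torque'],s['width'])"
```

```text
(np.float64(2.5), [(np.float64(-5.0), np.float64(0.84)), (np.float64(10.0), np.float64(0.82))])
[-0.41045052 -0.23734782 -1.03371216] [-0.19546577  0.02944679 -0.00787795] 13.836408731686813
```

Request:
{"fn": "play_rows", "kwargs": {
  "series": [
    [0, 0, 0, 0, 0.84],
    [0, 0, 0, 0, 0.84],
    [0, 0, 0, 0, 0.83],
    [0, 0, 0, 0, 0.83]
  ]
}}

```text
clock: 3.05
eef_pos: [492.9, -394.9, 125.4]
tool_rot: [3.141, 0.0, 1.089]
force: [-0.5, -0.5, -1.8]
width: 14.4
```

```bash
python3 -c "
from h import *
print(pitch());s=status.read_state();print(s['force'],s['torque'],s['width'])"
```

```text
(np.float64(2.5), [(np.float64(-5.0), np.float64(0.85)), (np.float64(7.5), np.float64(0.82))])
[ 0.31906071 -0.05450037 -2.11557225] [-0.18890454  0.09934189  0.00414964] 15.112810232331427
```

Request:
{"fn": "play_rows", "kwargs": {
  "series": [
    [0, 0, 0, 0, 0.82],
    [0, 0, 0, 0, 0.82],
    [0, 0, 0, 0, 0.82]
  ]
}}

```text
clock: 3.45
eef_pos: [492.9, -394.8, 125.3]
tool_rot: [-3.142, 0.0, 1.089]
force: [-0.8, -2.3, -1.2]
width: 15.3
```

```bash
python3 -c "
from h import *
print(pitch());s=status.read_state();print(s['force'],s['torque'],s['width'])"
```

```text
(np.float64(20.0), [(np.float64(20.0), np.float64(0.86)), (np.float64(17.5), np.float64(0.85))])
[ 0.22582594  0.29649092 -1.62536086] [-0.11315181  0.06071332  0.00686097] 15.648657575002591
```

Request:
{"fn": "play_rows", "kwargs": {
  "series": [
    [0, 0, 0, 0, 0.82],
    [0, 0, 0, 0, 0.82]
  ]
}}

```text
clock: 3.75
eef_pos: [492.9, -394.9, 125.4]
tool_rot: [3.141, -0.0, 1.089]
force: [0.5, -0.2, -0.4]
width: 15.3
```

```bash
python3 -c "
from h import *
print(pitch());s=status.read_state();print(s['force'],s['torque'],s['width'])"
```

```text
(np.float64(20.0), [(np.float64(20.0), np.float64(0.85)), (np.float64(20.0), np.float64(0.85))])
[-0.1472924  -0.70439064 -0.32882879] [-0.11509461  0.05936092 -0.00232533] 15.35038248541835
```

Request:
{"fn": "play_rows", "kwargs": {
  "series": [
    [0, 0, 2, 0, 0.82],
    [0, 0, 4, 0, 0.82],
    [0, 0, 5.9, 0, 0.82],
    [0, 0, 5.9, 0, 0.82],
    [0, 0, 5.9, 0, 1],
    [0, 0, 5.9, 0, 1],
    [0, 0, 5.9, 0, 1]
  ]
}}

```text
clock: 4.55
eef_pos: [493.2, -394.6, 67.0]
tool_rot: [3.141, -0.0, 1.089]
force: [-0.6, -0.2, -1.6]
width: 14.4
```

```bash
python3 -c "
from h import *
c=[grab('top'),grab('scene')]
for g in (-137,-131.3,-125,-119): print(g,pitch(c,gx=g))
s=status.read_state();print(s['force'],s['torque'],s['width'],s['eef_pos'])"
```

```text
-137 (np.float64(0.0), [(np.float64(0.0), np.float64(0.89)), (np.float64(-2.5), np.float64(0.87))])
-131.3 (np.float64(0.0), [(np.float64(-5.0), np.float64(0.86)), (np.float64(5.0), np.float64(0.86))])
-125 (np.float64(-2.5), [(np.float64(-10.0), np.float64(0.79)), (np.float64(7.5), np.float64(0.78))])
-119 (np.float64(-2.5), [(np.float64(-10.0), np.float64(0.68)), (np.float64(5.0), np.float64(0.65))])
[ 0.01222899  0.63269719 -1.60165921] [-0.1825905   0.06609494  0.04442269] 14.043882691834677 [ 493.10838177 -394.74816741   66.86722745]
```

Request:
{"fn": "play_rows", "kwargs": {
  "series": [
    [0, 0, 0, 0, 0.5],
    [0, 0, 0, 0, 0.5],
    [1.0, 0, 0.2, 0, 0.5],
    [1.0, 0, 0.2, 0, 1],
    [1.0, 0, 0.2, 0, 1],
    [1.0, 0, 0.2, 0, 1],
    [1.0, 0, 0.2, 0, 1]
  ]
}}

```text
clock: 5.35
eef_pos: [497.8, -385.6, 64.4]
tool_rot: [3.141, -0.001, 1.089]
force: [0.0, 1.4, 0.7]
width: 14.1
```

```bash
cat >> h.py <<'E'
def fit(**k0):
    from scipy.optimize import minimize
    s=status.read_state(); cams=[grab("top"),grab("scene")]
    ms=[((c[0].astype(int)[...,2]-c[0].astype(int)[...,0])<25).astype(np.uint8) for c in cams]
    def f(v):
        t=0
        for c,m in zip(cams,ms):
            S=dict(s); S["tool_rot"]=s["tool_rot"]+[0,0,np.radians(v[2])]
            q=scoop_pts(v[0],S,gx=v[1],dz=-5+k0.get("ddz",0))+np.array([-np.sin(s["tool_rot"][2]),np.cos(s["tool_rot"][2]),0])*v[3]
            h=cv2.convexHull(np.round(px(c,q)*16).astype(np.int32)); a=np.zeros(m.shape,np.uint8)
            cv2.fillConvexPoly(a,h,1,shift=4); r=cv2.dilate(a,np.ones((9,9),np.uint8))-a
            t-=m[a>0].mean()-m[r>0].mean()
        return t
    x0=np.array([k0.get("th",0),-128,0,0]); return minimize(f,x0,method="Nelder-Mead",options=dict(initial_simplex=np.vstack([x0]+[x0+np.eye(4)[i]*[8,6,4,4][i] for i in range(4)]))) 
E
python3 -c "
from h import *
r=fit();print(r.x.round(1),r.fun)
s=status.read_state();print(s['force'],s['torque'],s['width'],s['eef_pos'],s['tool_rot'])"
```

```text
[-3.000e-01 -1.231e+02 -7.000e-01 -1.000e-01] -1.7713458988688124
[ 0.96865046  0.61998269 -0.16316342] [ 0.30378769 -0.19291083  0.01155324] 14.493433002853667 [ 497.71440918 -385.82072287   64.35833357] [ 3.14140415e+00 -4.03098513e-04  1.08884000e+00]
```

Request:
{"fn": "play_rows", "kwargs": {
  "series": [
    [0, 0, -4, 0, 1],
    [0, 0, -9, 0, 1],
    [3, -2, -13, 0, 1],
    [7, -4.3, -13, -2, 1],
    [11, -6.8, -13, -4, 1],
    [15, -9.2, -13, -6, 1],
    [19, -11.7, -13, -8, 1],
    [23, -14.2, -13, -10, 1]
  ]
}}

```text
clock: 6.25
eef_pos: [477.5, -115.4, 194.3]
tool_rot: [-3.142, 0.001, 1.264]
force: [1.6, 0.0, -0.9]
width: 14.3
```

```bash
python3 -c "
from h import *
s=status.read_state();print(s['force'],s['torque'],s['width'],s['eef_pos'],s['tool_rot'])"
```

```text
[ 1.56090435  0.01181397 -0.92874067] [-0.11463589 -0.04560121 -0.0155416 ] 14.26209236427366 [ 477.46864281 -115.42952947  194.28934371] [-3.14151651e+00  8.20293201e-04  1.26382904e+00]
```

Request:
{"fn": "play_rows", "kwargs": {
  "series": [
    [4, -1.6, 0, -2.2, 1],
    [8, -3.2, 0, -2.2, 1],
    [12, -4.7, 0, -2.2, 1],
    [16, -6.2, 0, -2.2, 1],
    [19.2, -7.5, 2, -2.2, 1],
    [19.2, -7.5, 4.5, -2.2, 1],
    [19.2, -7.5, 6, -2.2, 1],
    [19.2, -7.5, 6, -2.2, 1]
  ]
}}

```text
clock: 7.05
eef_pos: [463.2, 88.5, 132.6]
tool_rot: [-3.138, 0.003, 1.302]
force: [-0.5, 0.3, -2.5]
width: 14.6
```

```bash
python3 -c "
from h import *
s=status.read_state();print(s['eef_pos'],s['tool_rot'])
a=grab('top');b=grab('scene')
f=lambda i,x,y:cv2.resize(i[y:y+120,x:x+130],None,fx=3,fy=3,interpolation=2)
q=[]
for c,x,y in((a,175,165),(b,360,150)):
  i=c[0].copy()
  for p in px(c,scoop_pts(0,s,gx=-124.5,gz=59.5)): cv2.circle(i,tuple(int(v) for v in p.round()),0,(0,255,0),-1)
  q.append(f(i,x,y))
cv2.imwrite('pics/b.png',cv2.cvtColor(np.hstack(q),cv2.COLOR_RGB2BGR))"
```

```text
[463.18238255  88.54674307 132.55157457] [-3.13755689  0.00314919  1.30224827]
```

View pics/b.png

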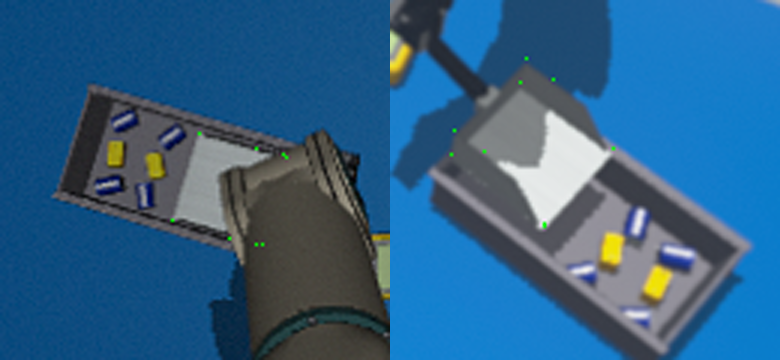

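```bash
python3 -c "
from h import *
b=grab('scene')
print(w(b,[(404,179.5),(374.5,212.5),(450,270),(479.3,232.3)],[55]*4).round(1))
s=status.read_state();o=np.array([513,262]);d=np.array([np.cos(1.2934),np.sin(1.2934)]);n=np.array([-d[1],d[0]])
for t in scoop_pts(0,s,gx=-124.5,gz=59.5)[:4]: print((t[:2]-o)@d,(t[:2]-o)@n,t[2])
print(s['eef_pos'])
i=cv2.resize(cv2.imread('pics/scene0.png')[165:285,360:490],None,fx=4,fy=4,interpolation=2);cv2.imwrite('pics/s4.png',i)"
```

```text
[[432.1 177.6  55. ]
 [559.2 147.3  55. ]
 [620.6 372.8  55. ]
 [491.5 405.6  55. ]]
-5.420665614409026 48.61864076148432 70.34924585621005
-4.688910489873536 -49.37862723328024 70.34924585621005
-104.68612272942926 -50.12531613586751 70.34924585621005
-105.41787785396475 47.871951858897056 70.34924585621005
[465.4484438   88.85307721 134.84924586]
```

View pics/s4.png

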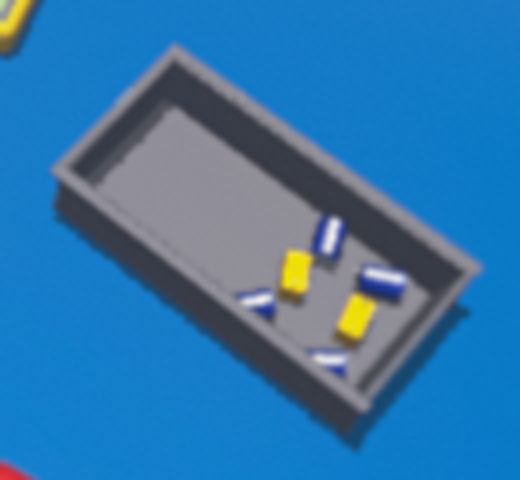

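```bash
python3 -c "
from h import *
from scipy.optimize import least_squares
a=grab('top');b=grab('scene')
print(w(b,[(403.75,176.25),(373.25,207.5),(451.3,267),(480.5,232)],[55]*4).round(1))
L=np.array([[-114,64*0-60,55],[-114,60,55],[126,60,55],[126,-60,55]],float)
# top order near/far: near at high col; y+ is left of +x
pt=np.array([(275,213.8),(263.8,251.3),(193.3,230),(205,193.3)]);ps=np.array([(373.25,207.5),(403.75,176.25),(480.5,232),(451.3,267)])
def W(v):
  c,n=np.cos(v[2]),np.sin(v[2]); return L@np.array([[c,-n,0],[n,c,0],[0,0,1]]).T+[v[0],v[1],0]
for k in((1,0),(0,1),(1,1)):
  r=least_squares(lambda v:np.r_[k[0]*(px(a,W(v))-pt).ravel(),k[1]*(px(b,W(v))-ps).ravel()],[513,262,1.29]);print(r.x,r.cost); print(r.fun.round(1))
"
```

```text
[[422.8 173.1  55. ]
 [547.3 138.5  55. ]
 [611.9 373.   55. ]
 [489.4 408.1  55. ]]
[512.81358838 262.1818205    1.29390573] 2.797400029597619
[-0.8  0.9 -0.3 -1.2  0.8 -0.8  0.2  1.2  0.  -0.  -0.  -0.  -0.  -0.
 -0.  -0. ]
[516.6768759  267.57393544   1.29775316] 5.196577394841711
[-0.  -0.  -0.  -0.  -0.  -0.  -0.   0.   1.6 -0.6 -0.5  1.6 -1.6  0.6
  0.3 -1.2]
[514.98593229 265.63823229   1.29575734] 12.868147925000951
[-1.8  0.1 -1.3 -1.9 -0.2 -1.4 -0.8  0.6  1.2 -1.5 -0.8  0.8 -2.1 -0.1
 -0.3 -2.1]
```

Request:
{"fn": "play_rows", "kwargs": {
  "series": [
    [0.4, 0, 2, 0, 1],
    [0.4, 0, 4, 0, 1],
    [0.4, 0, 5.3, 0, 1],
    [0.4, 0, 6.2, 0, 1],
    [0.4, 0, 6.6, 0, 1],
    [0.4, 0, 6.6, 0, 1]
  ]
}}

```text
clock: 7.9
eef_pos: [467.1, 91.4, 69.6]
tool_rot: [3.139, 0.001, 1.299]
force: [-1.7, -3.9, 7.7]
width: 14.6
```

```bash
python3 -c "
from h import *
r=fit(ddz=2.5);print(r.x.round(1),r.fun)
s=status.read_state();print(s['force'],s['torque'],s['width'],s['eef_pos'],s['tool_rot'])"
```

```text
[  -4.3 -113.    -2.7   -7.5] -0.7280882600314504
[-0.99561347 -4.46798325  6.72660224] [-0.62611505  0.16153952 -0.00548519] 14.143940246976578 [467.17199342  91.4394568   69.80215905] [3.13893084e+00 5.74256655e-04 1.29915682e+00]
```

Request:
{"fn": "play_rows", "kwargs": {
  "series": [
    [1, 0, 0, 0, 1],
    [2, 0, 0, 0, 1],
    [3, 0, 0, 0, 1],
    [4, 0, 0, 0, 1],
    [5, 0, 0, 0, 1],
    [6, 0, 0, 0, 1],
    [6, 0, 0, 0, 1]
  ]
}}

```text
clock: 8.7
eef_pos: [482.5, 153.4, 68.3]
tool_rot: [3.141, -0.002, 1.304]
force: [0.3, 0.4, -2.3]
width: 14.1
```

```bash
python3 -c "
from h import *
s=status.read_state();print(s['force'],s['torque'],s['width'],s['eef_pos'],s['tool_rot'])
a=grab('top');b=grab('scene')
f=lambda i,x,y:cv2.resize(i[y:y+120,x:x+130],None,fx=3,fy=3,interpolation=2)
cv2.imwrite('pics/d.png',cv2.cvtColor(np.hstack([f(a[0],175,165),f(b[0],360,150)]),cv2.COLOR_RGB2BGR))"
```

```text
[ 0.26667819  0.449454   -2.30936044] [-0.15892389  0.05387691  0.01010206] 14.11250035493472 [482.47074963 153.39319669  68.25526838] [ 3.14106848e+00 -1.76302428e-03  1.30437819e+00]
```

View pics/d.png

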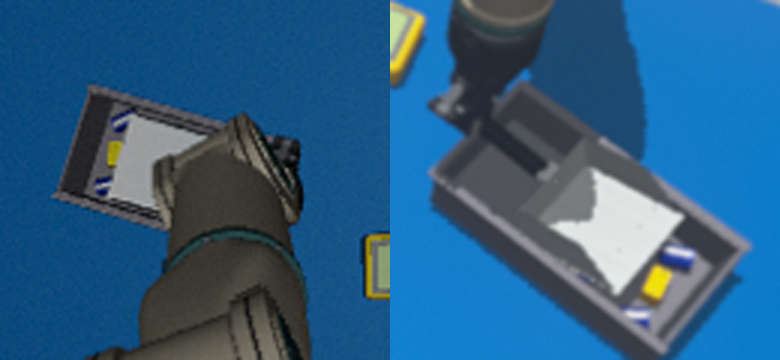

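```bash
python3 -c "
from h import *
b=grab('scene');i=b[0][190:262,400:500]
i=cv2.resize(i,None,fx=6,fy=6,interpolation=2);i=np.clip(255*(i/255.)**.6,0,255).astype(np.uint8)
cv2.imwrite('pics/e.png',cv2.cvtColor(i,cv2.COLOR_RGB2BGR))"
```

```text
(no output)
```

View pics/e.png

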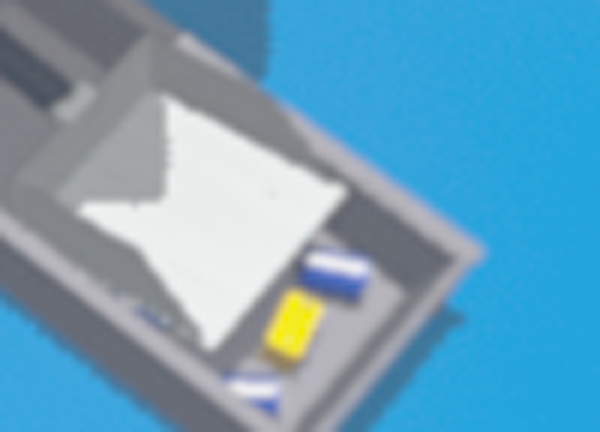

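```bash
python3 -c "
from h import *
b=grab('scene');s=status.read_state()
for th in(0,-5,-10,-15):
  P=scoop_pts(th,s,gx=-124.5,gz=59.5);print(th,px(b,P)[[0,1,4,5]].round(1).tolist(),P[:4,2].round(0))
print('measured lip (457.8,221.3),(435,248), back top (425.5,195.5),(402,220)?')
a=grab('top')
for th in(0,-5,-10,-15): print(th,px(a,scoop_pts(th,s,gx=-124.5,gz=59.5))[:2].round(1).tolist())
# top image bottom-left lip corner at ~ (129,118)->; (107,202)
print((175+129/3,165+116/3),(175+107/3,165+203/3))"
```

```text
0 [[448.3, 226.1], [426.4, 251.4], [420.5, 196.5], [397.8, 221.0]] [4. 4. 4. 4.]
-5 [[451.0, 224.5], [429.0, 250.1], [421.4, 195.6], [398.6, 220.2]] [19. 19. 10. 10.]
-10 [[453.5, 222.5], [431.3, 248.4], [422.1, 194.5], [399.2, 219.2]] [35. 35. 18. 18.]
-15 [[455.5, 220.1], [433.1, 246.2], [422.6, 193.2], [399.7, 218.0]] [51. 51. 25. 25.]
measured lip (457.8,221.3),(435,248), back top (425.5,195.5),(402,220)?
0 [[218.5, 232.6], [226.9, 205.1]]
-5 [[216.0, 232.1], [224.6, 204.2]]
-10 [[213.9, 231.7], [222.6, 203.5]]
-15 [[212.1, 231.3], [220.9, 202.8]]
(218.0, 203.66666666666666) (210.66666666666666, 232.66666666666669)
```

Request:
{"fn": "play_rows", "kwargs": {
  "series": [
    [0, 0, -1.5, 0, 1],
    [0, 0, -4, 0, 1],
    [-2, 0, -6.5, 0, 1],
    [-5, 0, -6.5, 0, 1],
    [-6, 0, -6.5, 0, 1],
    [-6, 0, -6.5, 0, 1]
  ]
}}

```text
clock: 9.55
eef_pos: [465.2, 90.9, 133.2]
tool_rot: [-3.141, 0.002, 1.298]
force: [0.7, 0.8, -2.0]
width: 14.3
```

```bash
cat >> h.py <<'E'
O=np.array([515,265.]);YB=1.2957
def binxy(P):
    d=np.array([np.cos(YB),np.sin(YB)]);n=np.array([-d[1],d[0]]);q=np.asarray(P)[...,:2]-O
    return np.stack([q@d,q@n],-1)
def caps(cam,z=14):
    im=cam[0].astype(int);R,G,B=im[...,0],im[...,1],im[...,2]
    ye=((R-B>60)&(R>90)).astype(np.uint8); bl=((B-R>35)&(G<75)&(B>60)).astype(np.uint8)
    for n,m in(("Y",ye),("B",bl)):
        k,l,st,ce=cv2.connectedComponentsWithStats(m)
        for i in range(1,k):
            if st[i,4]>=6:
                P=w(cam,[ce[i]],[z])[0]; q=binxy(P)
                if abs(q[0])<140 and abs(q[1])<75: print(n,q.round(0),st[i,4],ce[i].round(0))
E
python3 -c "
from h import *
a=grab('top');b=grab('scene');print(status.read_state()['eef_pos'],status.read_state()['force'])
print('top');caps(a);print('scene');caps(b)
f=lambda i,x,y:cv2.resize(i[y:y+120,x:x+130],None,fx=3,fy=3,interpolation=2)
cv2.imwrite('pics/f.png',cv2.cvtColor(np.hstack([f(a[0],175,165),f(b[0],360,150)]),cv2.COLOR_RGB2BGR))"
```

```text
[466.29516571  93.74580559 133.16589534] [ 0.36673145  1.19193938 -0.97811578]
top
Y [88.  0.] 40 [213. 216.]
Y [41. -0.] 35 [226. 219.]
B [132. -70.] 8 [207. 192.]
B [ 83. -69.] 6 [220. 196.]
B [ 88. -38.] 27 [216. 205.]
B [ 41. -34.] 6 [229. 210.]
B [-110.  -73.] 6 [275. 211.]
B [86. 31.] 11 [211. 224.]
B [83. 43.] 14 [210. 228.]
B [38. 31.] 12 [224. 228.]
B [44. 44.] 6 [221. 232.]
B [72. 71.] 8 [211. 237.]
scene
Y [38.  3.] 78 [433. 233.]
Y [86.  4.] 80 [449. 244.]
B [ 75. -40.] 184 [435. 253.]
B [32. 37.] 13 [439. 223.]
B [44. 50.] 6 [446. 222.]
B [86. 30.] 30 [454. 237.]
B [ 41. -33.] 8 [426. 243.]
```

View pics/f.png

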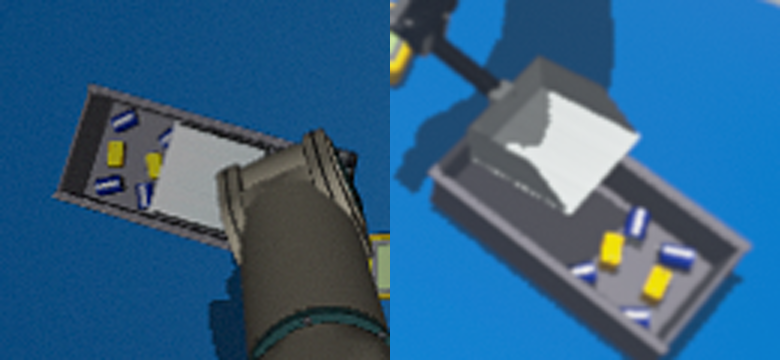

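```bash
python3 -c "
from h import *
for th in(-8,-15):
  r=fit(th=th,ddz=2.5);print(r.x.round(1),r.fun)
s=status.read_state()
b=grab('scene')
# lip corners seen in scene crop (638,135),(570,213)
print((360+248/3,150+135/3),(360+180/3,150+213/3)); 
for th in(-5,-10,-15):
  for g in(-124.5,-119): print(th,g,px(b,scoop_pts(th,s,gx=g,gz=59.5))[:2].round(1).tolist())
"
```

```text
[ -12.  -129.     3.8    1.1] -0.7341582817387358
[ -12.  -129.1    2.7    2.3] -0.7304742541236353
(442.6666666666667, 195.0) (420.0, 221.0)
-5 -124.5 [[438.1, 199.1], [415.1, 224.8]]
-5 -119 [[436.3, 198.0], [413.3, 223.5]]
-10 -124.5 [[440.4, 196.8], [417.2, 222.7]]
-10 -119 [[438.6, 195.7], [415.4, 221.5]]
-15 -124.5 [[442.4, 194.0], [419.0, 220.1]]
-15 -119 [[440.5, 193.0], [417.1, 219.1]]
```

Request:
{"fn": "play_rows", "kwargs": {
  "series": [
    [1.5, 0, 0, 0, 1],
    [2.8, 0, 1, 0, 1],
    [2.8, 0, 2.4, 0, 1],
    [2.8, 0, 2.4, 0, 0.83],
    [2.8, 0, 2.4, 0, 0.82],
    [2.8, 0, 2.4, 0, 0.82],
    [2.8, 0, 2.4, 0, 0.82]
  ]
}}

```text
clock: 10.6
eef_pos: [473.8, 120.2, 109.7]
tool_rot: [3.141, -0.0, 1.301]
force: [0.6, -0.2, -2.0]
width: 15.7
```

```bash
python3 -c "
from h import *
s=status.read_state();print(s['force'],s['torque'],s['width'],s['eef_pos'],binxy(s['eef_pos']))
r=pitch(gx=-127,gz=60.4,dz=-4);print(r)
caps(grab('top'))"
```

```text
[ 0.62122771 -0.17557378 -2.03414068] [-0.25345233  0.02343325 -0.01111997] 15.679009304283241 [473.76973015 120.2274578  109.70399589] [-150.52873083    0.35401027]
(np.float64(-17.5), [(np.float64(-40.0), np.float64(0.24)), (np.float64(37.5), np.float64(0.46))])
Y [88.  0.] 40 [213. 216.]
B [114. -69.] 9 [212. 194.]
B [ 77. -69.] 9 [222. 197.]
B [ 88. -38.] 27 [216. 205.]
B [-136.  -74.] 6 [282. 213.]
B [86. 31.] 11 [211. 224.]
B [83. 43.] 14 [210. 228.]
B [85. 71.] 8 [208. 236.]
```

```bash
cat >> h.py <<'E'
def lip(gx=-127,gz=60.4,dz=-4):
    s=status.read_state(); y=s["tool_rot"][2]; u=np.array([np.cos(y),np.sin(y)])
    ths=np.arange(-40,80,1.0)
    for nm in("top","scene"):
        c=grab(nm); m=(c[0].min(2)>(150)).astype(np.uint8)
        e=px(c,np.r_[[s["eef_pos"]+[u[0]*120,u[1]*120,-30]]])[0]
        Y,X=np.mgrid[:400,:640]; m[(X-e[0])**2+(Y-e[1])**2>60**2]=0
        k,l,st,ce=cv2.connectedComponentsWithStats(m)
        if k<2: print(nm,"none");continue
        i=1+st[1:,4].argmax(); m=(l==i).astype(np.uint8)
        best=[]
        for t in ths:
            P=scoop_pts(t,s,gx,gz,dz)
            A=(P[0]*.85+P[1]*.15);B=(P[0]*.15+P[1]*.85); C=P[3]-P[0]
            v=0
            f=np.linspace(0,1,15)[:,None]; L=A*(1-f)+B*f
            for k2,sg in((.04,1),(-.04,-1)):
                q=np.round(px(c,L+C*k2)).astype(int); v+=sg*m[q[:,1].clip(0,399),q[:,0].clip(0,639)].mean()
            best.append(v)
        best=np.array(best); j=np.where(best>best.max()-.05)[0]; print(nm,"pitch",ths[j].mean(),best.max().round(2),"area",st[i,4])
E
python3 -c "
from h import *
lip()"
```

```text
top pitch -14.5 1.0 area 475
scene pitch -10.0 1.0 area 813
```

Request:
{"fn": "play_rows", "kwargs": {
  "series": [
    [0, 0, 0, 0, 0.815],
    [0, 0, 0, 0, 0.815],
    [0, 0, 0, 0, 0.815]
  ]
}}

```text
clock: 11.15
eef_pos: [473.7, 120.1, 109.5]
tool_rot: [3.141, -0.0, 1.301]
force: [0.1, -0.1, -0.2]
width: 16.0
```

```bash
python3 -c "
from h import *
lip();s=status.read_state();print(s['force'],s['torque'],s['width'])"
```

```text
top pitch 19.5 0.0 area 4
scene pitch 13.0 1.0 area 365
[-0.00984306 -0.17215891 -0.91582888] [-0.00020783 -0.05855793 -0.02775736] 15.54299964103452
```

Request:
{"fn": "play_rows", "kwargs": {
  "series": [
    [0, 0, 0, 0, 1],
    [0, 0, 0, 0, 1],
    [0.75, 0, 0.7, 0, 1],
    [1.5, 0, 1.3, 0, 1],
    [2.3, 0, 1.8, 0, 1],
    [3.1, 0, 2.2, 0, 1],
    [3.1, 0, 2.2, 0, 1]
  ]
}}

```text
clock: 11.95
eef_pos: [481.9, 150.7, 87.0]
tool_rot: [3.141, -0.0, 1.302]
force: [-0.3, 0.7, 1.0]
width: 14.2
```

```bash
python3 -c "
from h import *
lip();s=status.read_state();print(s['force'],s['torque'],s['width'],s['eef_pos'],binxy(s['eef_pos']))
print('scene');caps(grab('scene'));print('top');caps(grab('top'))"
```

```text
top pitch -30.5 0.07 area 4
scene pitch 7.0 1.0 area 505
[ 0.08105953 -0.17971141  1.31199793] [ 0.56416082 -0.09226872 -0.02050752] 14.59601138478062 [481.97002052 150.89334388  87.33993467] [-118.78838768    0.79212908]
scene
Y [62.  3.] 68 [441. 238.]
Y [86.  4.] 79 [449. 244.]
B [ 74. -40.] 186 [435. 252.]
B [51. 39.] 13 [445. 227.]
B [66. 30.] 9 [448. 232.]
B [87. 30.] 29 [455. 237.]
B [ 69. -25.] 14 [437. 247.]
top
Y [88.  0.] 40 [213. 216.]
Y [63. -0.] 38 [220. 217.]
B [113. -69.] 11 [212. 194.]
B [ 84. -69.] 7 [220. 196.]
B [ 88. -37.] 27 [216. 205.]
B [ 68. -30.] 8 [221. 208.]
B [ 56. -30.] 15 [224. 209.]
B [-97. -71.] 11 [271. 210.]
B [88. 32.] 10 [210. 224.]
B [54. 34.] 24 [220. 228.]
B [83. 43.] 14 [211. 228.]
```

Request:
{"fn": "play_rows", "kwargs": {
  "series": [
    [0.8, 0, 0.4, 0, 1],
    [1.4, 0, 0.9, 0, 1],
    [2, 0, 1.25, 0, 1],
    [2.6, 0, 1.6, 0, 1],
    [3.2, 0, 1.85, 0, 1],
    [3.2, 0, 1.85, 0, 1]
  ]
}}

```text
clock: 12.75
eef_pos: [488.8, 177.2, 68.9]
tool_rot: [-3.139, 0.007, 1.299]
force: [-3.4, -9.1, 13.3]
width: 14.6
```

```bash
python3 -c "
from h import *
lip();s=status.read_state();print(s['force'],s['torque'],s['width'],s['eef_pos'],binxy(s['eef_pos']))
print('scene');caps(grab('scene'));print('top');caps(grab('top'))"
```

```text
top pitch 13.0 0.07 area 8
scene pitch 13.0 0.33 area 357
[-3.75770751 -6.79382844 11.24712174] [-1.37745119  0.58181328 -0.03685216] 14.520025651909705 [488.78848729 177.26341219  69.09150148] [-91.55769348   1.39319917]
scene
Y [93.  4.] 161 [451. 245.]
B [ 74. -40.] 198 [435. 252.]
B [82. 38.] 81 [455. 234.]
B [ 71. -25.] 51 [437. 248.]
top
Y [105.   2.] 37 [208. 215.]
Y [86.  1.] 20 [213. 216.]
B [108. -68.] 6 [214. 194.]
B [ 83. -69.] 6 [220. 196.]
B [ 93. -35.] 22 [215. 205.]
B [ 71. -26.] 35 [220. 210.]
B [-69. -71.] 9 [263. 208.]
B [92. 33.] 60 [209. 224.]
```

Request:
{"fn": "play_rows", "kwargs": {
  "series": [
    [0.3, 0, -0.1, 0, 1],
    [0.6, 0, -0.1, 0, 1],
    [0.9, 0, -0.1, 0, 1],
    [0.9, 0, -0.1, 0, 1]
  ]
}}

```text
clock: 13.35
eef_pos: [492.5, 189.6, 69.6]
tool_rot: [-3.141, 0.0, 1.302]
force: [0.6, -2.1, 0.0]
width: 14.4
```

```bash
python3 -c "
from h import *
lip();s=status.read_state();print(s['force'],s['torque'],s['width'],s['eef_pos'],binxy(s['eef_pos']))
a=grab('top');b=grab('scene')
f=lambda i,x,y:cv2.resize(i[y:y+80,x:x+80],None,fx=5,fy=5,interpolation=2)
cv2.imwrite('pics/i.png',cv2.cvtColor(np.hstack([f(a[0],185,180),f(b[0],410,195)]),cv2.COLOR_RGB2BGR))"
```

```text
top pitch 19.5 0.0 area 5
scene pitch 19.0 0.33 area 300
[-0.6810168  -2.94104131  0.42060539] [-0.40837959 -0.0337029  -0.12460213] 14.526891052928047 [492.53729155 189.58112411  69.61154886] [-78.68481555   1.13133243]
```

View pics/i.png

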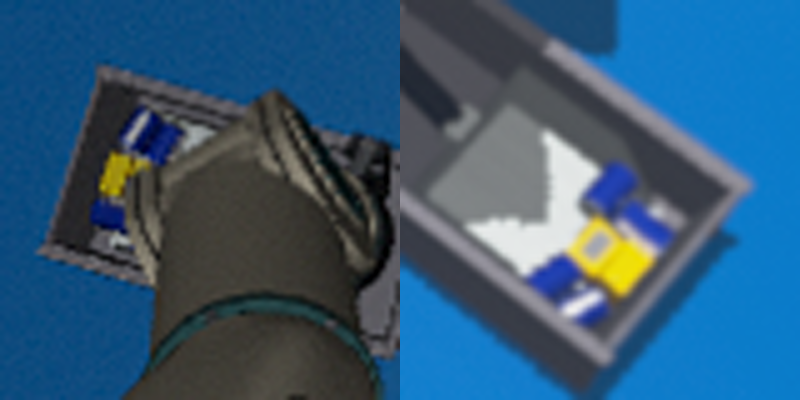

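Request:
{"fn": "play_rows", "kwargs": {
  "series": [
    [0.3, 0, 0, 0, 1],
    [0.6, 0, 0, 0, 1],
    [0.9, 0, 0, 0, 1]
  ]
}}

```text
clock: 13.85
eef_pos: [494.6, 198.2, 69.7]
tool_rot: [-3.141, 0.001, 1.302]
force: [-0.7, -4.0, 0.9]
width: 14.6
```

```bash
python3 -c "
from h import *
lip();s=status.read_state();print(s['force'],s['torque'],s['width'],s['eef_pos'],binxy(s['eef_pos']))
caps(grab('scene'),17);print('t');caps(grab('top'),17)"
```

```text
top pitch -0.5 0.07 area 2
scene pitch 24.0 0.47 area 213
[-0.12957037 -2.03529626 -0.87387647] [-0.38353103  0.14074555 -0.03749226] 14.258713453246244 [494.90958015 198.90750424  69.77021182] [-69.06470868   1.38165874]
Y [97.  3.] 154 [452. 246.]
B [ 74. -41.] 203 [435. 252.]
B [82. 35.] 84 [454. 234.]
B [ 85. -26.] 49 [442. 251.]
B [110. -27.] 24 [450. 257.]
t
Y [111.  -1.] 22 [206. 213.]
B [ 83. -69.] 7 [220. 196.]
B [108. -30.] 19 [210. 205.]
B [ 87. -30.] 38 [216. 207.]
B [-45. -70.] 9 [256. 206.]
B [109.  30.] 14 [204. 222.]
B [106.  72.] 6 [201. 234.]
```

Request:
{"fn": "play_rows", "kwargs": {
  "series": [
    [0.3, 0, 0, 0, 1],
    [0.6, 0, 0, 0, 1]
  ]
}}

```text
clock: 14.25
eef_pos: [495.0, 201.1, 69.6]
tool_rot: [-3.139, 0.006, 1.3]
force: [-3.3, -11.6, 5.3]
width: 14.6
```

```bash
python3 -c "
from h import *
s=status.read_state();print(s['force'],s['torque'],s['width'],s['eef_pos'],binxy(s['eef_pos']))
caps(grab('scene'),17);print('t');caps(grab('top'),17)"
```

```text
[ -3.28201134 -11.56491126   5.2898661 ] [-2.3723919   0.63569241 -0.08095344] 14.617221901173723 [495.04705411 201.09346288  69.56290644] [-66.92360081   1.84314696]
Y [97.  3.] 152 [452. 246.]
B [ 74. -41.] 200 [435. 252.]
B [82. 35.] 87 [454. 234.]
B [ 85. -26.] 50 [442. 251.]
B [110. -27.] 24 [450. 257.]
t
Y [113.  -6.] 9 [206. 211.]
B [135. -67.] 8 [206. 192.]
B [ 75. -70.] 12 [223. 197.]
B [108. -30.] 17 [210. 205.]
B [ 88. -33.] 26 [216. 206.]
B [-41. -70.] 11 [255. 206.]
B [125.  75.] 16 [196. 233.]
```

Request:
{"fn": "play_rows", "kwargs": {
  "series": [
    [-0.5, 0, 0.1, 0, 1],
    [-0.8, 0, 0.7, 0, 1],
    [-1.2, 0, 1.4, 0, 1],
    [-1.6, 0, 2.1, 0, 1],
    [-1.9, 0, 2.7, 0, 1],
    [-2.2, 0, 3.2, 0, 1],
    [-2.2, 0, 3.2, 0, 1]
  ]
}}

```text
clock: 15.05
eef_pos: [490.7, 182.0, 37.9]
tool_rot: [3.141, 0.001, 1.302]
force: [-1.9, -3.6, 6.3]
width: 14.5
```

```bash
python3 -c "
from h import *
s=status.read_state();print(s['force'],s['torque'],s['width'],s['eef_pos'],binxy(s['eef_pos']))
lip()
caps(grab('scene'),30);print('t');caps(grab('top'),30)"
```

```text
[-1.90519285 -3.60364633  6.3278701 ] [-0.59221251  0.30393972  0.15786472] 14.526555114388325 [490.66519874 182.04741134  37.89815552] [-86.44378808   0.8865777 ]
top pitch -20.5 0.33 area 78
scene pitch -11.571428571428571 0.07 area 393
Y [85.  9.] 145 [451. 240.]
B [ 74. -47.] 193 [435. 252.]
B [45. 38.] 23 [445. 223.]
B [ 19. -25.] 55 [422. 233.]
B [87. 41.] 24 [458. 232.]
B [ 41. -28.] 19 [428. 239.]
t
Y [91.  2.] 72 [211. 215.]
B [ 82. -68.] 10 [219. 196.]
B [  7. -74.] 7 [241. 201.]
B [-23. -73.] 8 [250. 203.]
B [ 41. -34.] 19 [228. 209.]
B [94. 31.] 39 [207. 223.]
```

Request:
{"fn": "play_rows", "kwargs": {
  "series": [
    [0, 0, -1, 0, 1],
    [0, 0, -3, 0, 1],
    [0, 0, -6, 0, 1],
    [0, 0, -9, 0, 1],
    [0, 0, -12, 0, 1],
    [0, 0, -15, 0, 1],
    [0, 0, -17, 0, 1],
    [0, 0, -17, 0, 1]
  ]
}}

```text
clock: 16.05
eef_pos: [492.6, 184.4, 210.8]
tool_rot: [3.136, -0.005, 1.303]
force: [-0.6, 0.2, -3.5]
width: 14.3
```

```bash
python3 -c "
from h import *
s=status.read_state();print(s['force'],s['torque'],s['width'],s['eef_pos'],binxy(s['eef_pos']))
lip()
a=grab('top');b=grab('scene')
f=lambda i,x,y:cv2.resize(i[y:y+100,x:x+100],None,fx=4,fy=4,interpolation=2)
cv2.imwrite('pics/j.png',cv2.cvtColor(np.hstack([f(a[0],175,170),f(b[0],390,160)]),cv2.COLOR_RGB2BGR))"
```

```text
[-0.5954742   0.19920943 -3.49662492] [-0.38766229  0.06328967 -0.01270707] 14.327825637173465 [492.5863406  184.36112773 210.78368668] [-83.69521137  -0.33383028]
top pitch -20.5 0.27 area 146
scene pitch -19.0 0.2 area 583
```

View pics/j.png

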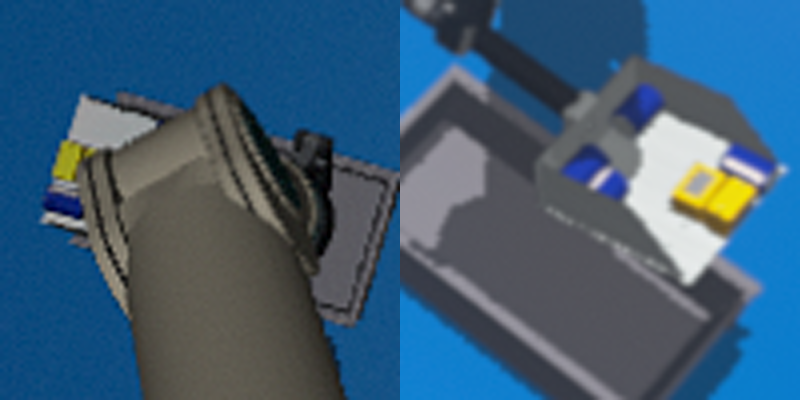

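Request:
{"fn": "play_rows", "kwargs": {
  "series": [
    [-0.72, 0.35, 0, 0, 1],
    [-2.16, 1.04, 0, 0, 1],
    [-4.32, 2.08, 0, 0, 1],
    [-7.2, 3.47, 0, 0, 1],
    [-10.8, 5.2, 0, 0, 1],
    [-14.4, 6.93, 0, 0, 1],
    [-18, 8.66, 0, 0, 1],
    [-21.6, 10.4, 0, 0, 1]
  ]
}}

```text
clock: 17.05
eef_pos: [533.1, -55.4, 206.8]
tool_rot: [-3.14, 0.001, 1.301]
force: [1.6, 0.4, -2.4]
width: 14.0
```

Request:
{"fn": "play_rows", "kwargs": {
  "series": [
    [-3.6, 1.73, 0, 0, 1],
    [-7.2, 3.46, 0, 0, 1],
    [-10.8, 5.2, 0, 0, 1],
    [-14.4, 6.93, 0, 0, 1],
    [-17.5, 8.45, 0, 0, 1],
    [-20, 9.66, 0, 0, 1],
    [-21.5, 10.4, 0, 0, 1],
    [-22.4, 10.75, 0, 0, 1]
  ]
}}

```text
clock: 17.85
eef_pos: [577.0, -299.4, 206.7]
tool_rot: [-3.14, 0.0, 1.3]
force: [-0.3, 0.5, -2.8]
width: 14.7
```

```bash
python3 -c "
from h import *
s=status.read_state();print(s['force'],s['torque'],s['width'],s['eef_pos'],s['tool_rot'])
lip()
a=grab('top');b=grab('scene');cv2.imwrite('pics/k_t.png',a[0][...,::-1]);cv2.imwrite('pics/k_s.png',b[0][...,::-1])
for c in(a,b):
  im=c[0].astype(int);ye=((im[...,0]-im[...,2]>60)&(im[...,0]>90)).astype(np.uint8)
  k,l,st,ce=cv2.connectedComponentsWithStats(ye)
  print([(ce[i].round(0).tolist(),int(st[i,4])) for i in range(1,k) if st[i,4]>8])
D=np.array([640,-77,92.]);t=np.linspace(0,6.283,9)[:-1]
print(px(b,np.c_[D[0]+92*np.cos(t),D[1]+92*np.sin(t),t*0+92]).round(0).tolist())
"
```

```text
[-0.34323959  0.46177084 -2.77848754] [-0.32240491  0.09756569  0.00445214] 14.656907174234949 [ 577.02105689 -299.38001659  206.66270415] [-3.14028798e+00  2.86837459e-04  1.29987944e+00]
top pitch -19.5 0.07 area 747
scene pitch 19.73728813559322 0.0 area 531
[([264.0, 112.0], 22), ([416.0, 145.0], 12), ([415.0, 152.0], 9), ([252.0, 157.0], 125), ([595.0, 178.0], 23), ([602.0, 178.0], 25), ([609.0, 178.0], 27), ([615.0, 178.0], 29), ([361.0, 182.0], 91), ([596.0, 187.0], 26), ([602.0, 187.0], 28), ([609.0, 187.0], 26), ([615.0, 187.0], 27), ([596.0, 196.0], 24), ([604.0, 196.0], 24), ([610.0, 197.0], 25), ([616.0, 196.0], 26), ([598.0, 206.0], 28), ([604.0, 206.0], 26), ([610.0, 206.0], 28), ([617.0, 206.0], 27), ([598.0, 216.0], 28), ([605.0, 216.0], 29), ([611.0, 216.0], 30), ([618.0, 216.0], 27), ([599.0, 225.0], 30), ([605.0, 225.0], 35), ([612.0, 226.0], 27), ([618.0, 225.0], 27), ([599.0, 235.0], 30), ([606.0, 235.0], 29), ([612.0, 235.0], 28), ([619.0, 235.0], 31), ([316.0, 251.0], 182), ([600.0, 245.0], 27), ([606.0, 245.0], 28), ([613.0, 244.0], 27), ([620.0, 244.0], 24), ([47.0, 298.0], 246)]
[([39.0, 74.0], 1461), ([345.0, 164.0], 345), ([262.0, 156.0], 135), ([325.0, 152.0], 10), ([181.0, 177.0], 17), ([174.0, 183.0], 23), ([370.0, 292.0], 283), ([327.0, 338.0], 65)]
[[263.0, 224.0], [292.0, 226.0], [314.0, 210.0], [316.0, 186.0], [299.0, 168.0], [272.0, 166.0], [251.0, 181.0], [246.0, 205.0]]
```

Request:
{"fn": "play_rows", "kwargs": {
  "series": [
    [0, 0, 0.7, 0, 1],
    [0.2, 0, 2, 0, 1],
    [0.4, 0, 3.5, 0, 1],
    [0.4, 0, 5, 0, 1],
    [0.4, 0, 6.5, 0, 1],
    [0.4, 0, 7.7, 0, 1],
    [0.4, 0, 8.4, 0, 1],
    [0.4, 0, 8.4, 0, 1]
  ]
}}

```text
clock: 18.85
eef_pos: [578.0, -293.5, 122.4]
tool_rot: [-3.139, -0.0, 1.302]
force: [0.2, 0.0, -3.0]
width: 14.6
```

```bash
python3 -c "
from h import *
s=status.read_state();print(s['force'],s['torque'],s['width'],s['eef_pos'],s['tool_rot'])
lip()
a=grab('top');b=grab('scene')
f=lambda i,x,y:cv2.resize(i[y:y+100,x:x+100],None,fx=4,fy=4,interpolation=2)
cv2.imwrite('pics/l.png',cv2.cvtColor(np.hstack([f(a[0],310,140),f(b[0],220,130)]),cv2.COLOR_RGB2BGR))"
```

```text
[ 0.21390616  0.00676313 -3.04022948] [-0.31232947  0.10085476 -0.06537869] 14.57440533063386 [ 577.98603544 -293.47457278  122.43321286] [-3.13935273e+00 -3.64951958e-04  1.30161103e+00]
top pitch -17.0 0.13 area 863
scene pitch 37.0 0.13 area 2111
```

Request:
{"fn": "play_rows", "kwargs": {
  "series": [
    [0, 0, 0, 0, 0.83],
    [0, 0, 0, 0, 0.82],
    [0, 0, 0, 0, 0.82]
  ]
}}

```text
clock: 19.35
eef_pos: [579.1, -293.8, 124.4]
tool_rot: [3.14, -0.0, 1.302]
force: [0.4, 0.1, -2.0]
width: 15.3
```

```bash
cat >> h.py <<'E'
def yel():
    s=status.read_state();print(s['force'].round(1),s['torque'].round(2),round(s['width'],1),s['eef_pos'].round(0))
    for n in("top","scene"):
        c=grab(n);im=c[0].astype(int);ye=((im[...,0]-im[...,2]>60)&(im[...,0]>90)).astype(np.uint8)
        x,y=(310,140) if n=="top" else (220,130)
        k,l,st,ce=cv2.connectedComponentsWithStats(ye[y:y+95,x:x+95])
        print(n,[((ce[i]+[x,y]).round(0).tolist(),int(st[i,4])) for i in range(1,k) if st[i,4]>8])
        bl=((im[...,2]-im[...,0]>40)&(im[...,1]<80)&(im[...,2]>60)).astype(np.uint8)
        k,l,st,ce=cv2.connectedComponentsWithStats(bl[y:y+95,x:x+95])
        print(' blue',[((ce[i]+[x,y]).round(0).tolist(),int(st[i,4])) for i in range(1,k) if st[i,4]>8])
E
python3 -c "
from h import *
yel();lip()"
```

```text
[ 0.4  0.1 -2. ] [-0.21  0.05 -0.05] 15.3 [ 579. -294.  124.]
top [([357.0, 186.0], 82)]
 blue [([396.0, 155.0], 132), ([403.0, 156.0], 26), ([311.0, 192.0], 104), ([372.0, 174.0], 12), ([374.0, 181.0], 38), ([384.0, 177.0], 13), ([395.0, 190.0], 107), ([353.0, 196.0], 33), ([373.0, 218.0], 918)]
scene [([266.0, 178.0], 125)]
 blue [([298.0, 155.0], 768), ([232.0, 148.0], 17), ([228.0, 151.0], 19), ([258.0, 159.0], 59), ([276.0, 169.0], 17), ([242.0, 171.0], 47), ([231.0, 184.0], 173), ([246.0, 178.0], 33)]
top pitch -18.0 0.2 area 955
scene pitch 36.0 0.13 area 2115
```

Request:
{"fn": "play_rows", "kwargs": {
  "series": [
    [0.6, 0, -0.8, 0, 0.82],
    [1.4, 0, -1.7, 0, 0.82],
    [2.2, 0, -2.6, 0, 0.82],
    [3, 0, -3.6, 0, 0.82],
    [3.5, 0, -4.3, 0, 0.82],
    [4, 0, -4.9, 0, 0.82],
    [4, 0, -4.9, 0, 0.82]
  ]
}}

```text
clock: 20.25
eef_pos: [590.3, -253.8, 174.0]
tool_rot: [3.14, -0.001, 1.303]
force: [-0.4, 0.5, -1.3]
width: 15.6
```

```bash
python3 -c "
from h import *
yel();lip()"
```

```text
[-0.4  0.5 -1.3] [ 0.05 -0.1  -0.03] 15.6 [ 590. -254.  174.]
top [([349.0, 185.0], 85)]
 blue [([396.0, 155.0], 130), ([403.0, 156.0], 27), ([311.0, 192.0], 104), ([361.0, 177.0], 29), ([374.0, 174.0], 15), ([384.0, 186.0], 85), ([345.0, 194.0], 32), ([377.0, 205.0], 230), ([348.0, 227.0], 433)]
scene [([273.0, 187.0], 152)]
 blue [([226.0, 131.0], 12), ([240.0, 148.0], 20), ([236.0, 152.0], 24), ([305.0, 161.0], 424), ([269.0, 166.0], 17), ([272.0, 171.0], 9), ([254.0, 181.0], 35), ([284.0, 180.0], 14), ([258.0, 189.0], 63), ([238.0, 193.0], 104)]
top pitch -13.5 0.07 area 682
scene pitch 47.5 0.13 area 2229
```

Request:
{"fn": "play_rows", "kwargs": {
  "series": [
    [0.5, 0, -0.7, 0, 0.82],
    [1, 0, -1.4, 0, 0.82],
    [1.6, 0, -2.1, 0, 0.82],
    [2.2, 0, -2.8, 0, 0.82],
    [3.2, 0, -3.5, 0, 0.82],
    [4.2, 0, -4.2, 0, 0.82],
    [4.2, 0, -4.2, 0, 0.82]
  ]
}}

```text
clock: 21.15
eef_pos: [602.1, -211.9, 216.3]
tool_rot: [3.139, -0.002, 1.305]
force: [0.6, -0.3, -3.0]
width: 15.5
```

```bash
python3 -c "
from h import *
yel();lip()"
```

```text
[ 0.6 -0.3 -3. ] [-0.23  0.01 -0.01] 15.5 [ 602. -212.  216.]
top []
 blue [([393.0, 157.0], 65), ([311.0, 192.0], 104), ([337.0, 173.0], 46), ([379.0, 185.0], 13), ([380.0, 192.0], 14), ([394.0, 205.0], 20), ([394.0, 221.0], 9), ([335.0, 227.0], 391)]
scene [([275.0, 192.0], 119)]
 blue [([226.0, 139.0], 15), ([247.0, 148.0], 21), ([243.0, 152.0], 25), ([310.0, 168.0], 134), ([281.0, 179.0], 89), ([262.0, 189.0], 62), ([278.0, 210.0], 58)]
top pitch 18.0 0.27 area 500
scene pitch 58.0 0.07 area 2127
```

Request:
{"fn": "play_rows", "kwargs": {
  "series": [
    [0, 0, 0.8, 0, 0.82],
    [0, 0, 1.6, 0, 0.82],
    [0, 0, 1.6, 0, 0.817],
    [0, 0, 1.6, 0, 0.815],
    [0, 0, 1.6, 0, 0.815]
  ]
}}

```text
clock: 21.85
eef_pos: [600.5, -216.4, 199.2]
tool_rot: [3.14, 0.001, 1.3]
force: [-0.9, -3.0, 2.5]
width: 16.1
```

```bash
python3 -c "
from h import *
yel();lip()"
```

```text
[-0.9 -3.   2.5] [-0.67  0.06 -0.06] 16.1 [ 601. -216.  199.]
top [([341.0, 183.0], 28)]
 blue [([396.0, 151.0], 56), ([311.0, 192.0], 106), ([391.0, 163.0], 15), ([339.0, 174.0], 43), ([371.0, 173.0], 13), ([378.0, 187.0], 11), ([372.0, 197.0], 24), ([394.0, 211.0], 20), ([337.0, 227.0], 397)]
scene [([277.0, 194.0], 140)]
 blue [([235.0, 133.0], 9), ([228.0, 143.0], 18), ([247.0, 150.0], 23), ([244.0, 155.0], 27), ([310.0, 167.0], 156), ([280.0, 179.0], 63), ([287.0, 186.0], 29), ([264.0, 192.0], 59), ([277.0, 209.0], 57)]
top pitch -18.157894736842106 0.13 area 492
scene pitch 58.0 0.07 area 2138
```

Request:
{"fn": "play_rows", "kwargs": {
  "series": [
    [0.5, 0, -0.7, 0, 0.815],
    [1.2, 0, -1.4, 0, 0.815],
    [2, 0, -2.1, 0, 0.815],
    [3, 0, -2.9, 0, 0.815],
    [4, 0, -3.6, 0, 0.815],
    [5, 0, -4.2, 0, 0.815],
    [5.5, 0, -4.6, 0, 0.815]
  ]
}}

```text
clock: 22.75
eef_pos: [615.8, -159.6, 245.6]
tool_rot: [3.141, -0.001, 1.304]
force: [0.2, 0.7, -1.9]
width: 16.0
```

```bash
python3 -c "
from h import *
yel();lip()"
```

```text
[ 0.2  0.7 -1.9] [-0.02  0.03  0.  ] 16.0 [ 616. -160.  246.]
top [([340.0, 183.0], 43)]
 blue [([319.0, 219.0], 461), ([367.0, 165.0], 10), ([371.0, 218.0], 14)]
scene [([276.0, 191.0], 46), ([282.0, 198.0], 79)]
 blue [([238.0, 134.0], 10), ([238.0, 143.0], 24), ([257.0, 149.0], 20), ([253.0, 156.0], 18), ([283.0, 180.0], 96), ([276.0, 208.0], 85)]
top pitch 24.0 0.13 area 112
scene pitch 25.170212765957448 0.0 area 910
```

Request:
{"fn": "play_rows", "kwargs": {
  "series": [
    [0.5, 0, -0.6, 0, 0.815],
    [0, 0, -0.6, 0, 0.815],
    [0.5, 0, -0.6, 0, 0.815],
    [0, 0, -0.6, 0, 0.815],
    [0, 0, -1, 0, 0.9],
    [0, 0, -1, 0, 1],
    [0, 0, -1, 0, 1]
  ]
}}

```text
clock: 23.65
eef_pos: [614.9, -161.7, 254.6]
tool_rot: [-3.141, 0.0, 1.302]
force: [0.3, 0.0, -1.3]
width: 14.7
```

```bash
python3 -c "
from h import *
yel()
a=grab('top');b=grab('scene')
f=lambda i,x,y:cv2.resize(i[y:y+110,x:x+100],None,fx=4,fy=4,interpolation=2)
cv2.imwrite('pics/m.png',cv2.cvtColor(np.hstack([f(a[0],300,130),f(b[0],225,125)]),cv2.COLOR_RGB2BGR))"
```

```text
[ 0.3  0.  -1.3] [-0.1   0.04  0.01] 14.7 [ 615. -162.  255.]
top [([340.0, 183.0], 44)]
 blue [([368.0, 163.0], 19), ([319.0, 219.0], 461), ([340.0, 171.0], 9), ([372.0, 220.0], 12)]
scene [([280.0, 196.0], 125)]
 blue [([230.0, 137.0], 12), ([241.0, 142.0], 10), ([255.0, 146.0], 16), ([251.0, 153.0], 13), ([280.0, 180.0], 84), ([276.0, 208.0], 92)]
```

View pics/m.png

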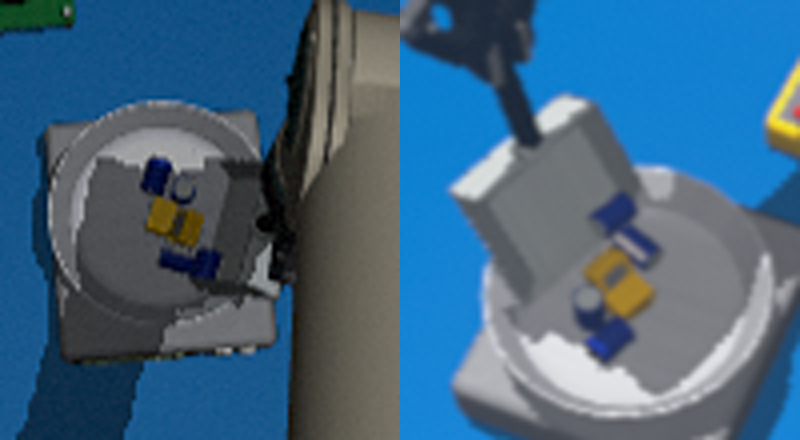

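Request:
{"fn": "play_rows", "kwargs": {
  "series": [
    [0, 0, -0.7, 0, 1],
    [0, 0, -1.5, 0, 1],
    [0, 0, -2.5, 0, 1],
    [0, 0, -4, 0, 1],
    [0, 0, -6, 0, 1],
    [0, 0, -8, 0, 1],
    [0, 0, -9, 0, 1],
    [0, 0, -9, 0, 1]
  ]
}}

```text
clock: 24.65
eef_pos: [616.1, -161.7, 347.1]
tool_rot: [3.137, -0.0, 1.302]
force: [-0.1, 0.3, -0.9]
width: 14.5
```

```bash
python3 -c "
from h import *
yel()"
```

```text
[-0.1  0.3 -0.9] [-0.04  0.02 -0.  ] 14.5 [ 616. -162.  347.]
top [([340.0, 183.0], 44)]
 blue [([334.0, 142.0], 9), ([341.0, 142.0], 9), ([359.0, 142.0], 12), ([371.0, 142.0], 40), ([362.0, 147.0], 13), ([370.0, 159.0], 19), ([355.0, 157.0], 11), ([317.0, 217.0], 444)]
scene [([280.0, 196.0], 124)]
 blue [([290.0, 176.0], 21), ([284.0, 186.0], 25), ([276.0, 208.0], 89)]
```

Request:
{"fn": "play_rows", "kwargs": {
  "series": [
    [-2.5, -0.7, 0, 0, 1],
    [-6.5, -1.9, 0, 0, 1],
    [-10.5, -3, 0, 0, 1],
    [-14, -4.1, 0, 0, 1],
    [-15.6, -4.5, 3, 0, 1],
    [-15.6, -4.5, 7, 0, 1],
    [-15.6, -4.5, 11, 0, 1],
    [-15.6, -4.5, 13.5, 0, 1]
  ]
}}

```text
clock: 25.55
eef_pos: [527.8, -299.1, 205.7]
tool_rot: [-3.135, -0.001, 1.301]
force: [-0.0, -0.0, -1.8]
width: 14.2
```

```bash
python3 -c "
from h import *
yel();print(pitch(gx=-127,gz=60.4,dz=-4));lip()"
```

```text
[-0.  -0.  -1.8] [-0.03  0.04 -0.01] 14.2 [ 528. -299.  206.]
top [([343.0, 185.0], 95)]
 blue [([396.0, 155.0], 130), ([403.0, 156.0], 27), ([311.0, 192.0], 104), ([339.0, 173.0], 42), ([343.0, 202.0], 49), ([375.0, 218.0], 1136)]
scene [([279.0, 195.0], 151)]
 blue [([277.0, 157.0], 1556), ([290.0, 176.0], 17), ([285.0, 187.0], 19), ([277.0, 209.0], 67)]
(np.float64(60.0), [(np.float64(60.0), np.float64(0.69)), (np.float64(60.0), np.float64(0.89))])
top pitch 24.299065420560748 0.0 area 609
scene pitch 19.5 0.0 area 929
```

Request:
{"fn": "play_rows", "kwargs": {
  "series": [
    [0, 0, 1.6, 0, 0.84],
    [-2.3, 0, 2.5, 0, 0.83],
    [-4.6, 0, 3.4, 0, 0.83],
    [-6.7, 0, 4.7, 0, 0.83],
    [-8.7, 0, 6, 0, 0.83],
    [-10.3, 0, 7.8, 0, 0.83],
    [-11.9, 0, 9.6, 0, 0.83],
    [-11.9, 0, 9.6, 0, 0.83]
  ]
}}

```text
clock: 26.65
eef_pos: [497.2, -422.6, 115.8]
tool_rot: [3.137, 0.008, 1.295]
force: [-0.6, -3.4, 5.1]
width: 14.7
```

```bash
python3 -c "
from h import *
s=status.read_state();print(s['force'],s['torque'],s['eef_pos']);print(pitch(gx=-127,gz=60.4,dz=-4))"
```

```text
[-0.62057218 -3.35843315  5.11439517] [-0.57069909  0.28406244 -0.00682112] [ 497.15001647 -422.62334149  115.81030431]
(np.float64(20.0), [(np.float64(20.0), np.float64(0.87)), (np.float64(20.0), np.float64(0.88))])
```

Request:
{"fn": "play_rows", "kwargs": {
  "series": [
    [-0.8, 0, 1.2, 0, 0.82],
    [-1.4, 0, 2.4, 0, 0.82],
    [-1.9, 0, 3.5, 0, 0.82],
    [-2.2, 0, 4.4, 0, 0.82],
    [-2.2, 0, 4.4, 0, 0.81],
    [-2.2, 0, 4.4, 0, 0.81]
  ]
}}

```text
clock: 27.35
eef_pos: [492.5, -434.5, 68.8]
tool_rot: [-3.139, -0.002, 1.303]
force: [-0.1, -0.7, -0.2]
width: 16.4
```

```bash
python3 -c "
from h import *
s=status.read_state();print(s['force'],s['torque'],s['eef_pos'],s['width']);print(pitch(gx=-127,gz=60.4,dz=-4))"
```

```text
[-0.11039665 -0.65318872 -0.2021425 ] [-0.00877424  0.04677719 -0.00041578] [ 492.45538957 -434.50352111   68.78936333] 16.38586438220314
(np.float64(5.0), [(np.float64(7.5), np.float64(0.85)), (np.float64(5.0), np.float64(0.85))])
```

Request:
{"fn": "play_rows", "kwargs": {
  "series": [
    [0, 0, 0.3, 0, 0.8],
    [0, 0, 0.3, 0, 0.75],
    [0, 0, 0.3, 0, 0.6],
    [0, 0, 0.3, 0, 0.3],
    [0, 0, 0.3, 0, 0.3],
    [0, 0, -3, 0, 0.3],
    [0, 0, -8, 0, 0.3],
    [0, 0, -12, 0, 0.3]
  ]
}}

```text
clock: 28.25
eef_pos: [493.1, -436.2, 191.9]
tool_rot: [3.141, 0.0, 1.302]
force: [1.5, -0.4, -0.0]
width: 59.8
```

```bash
python3 -c "
from h import *
yel();s=status.read_state()
s2=dict(s);s2['eef_pos']=s['eef_pos']*[1,1,0]+[0,0,64.4]
import h;h.status=type('S',(),{'read_state':staticmethod(lambda:s2)})
print(pitch(gx=-127,gz=60.4,dz=-4));r=fit(ddz=1);print(r.x.round(1),r.fun)
a=grab('top');b0=cv2.imread('pics/top0.png')[...,::-1].astype(int)
d=np.abs(a[0].astype(int)-b0).max(2)
for n,(x0,x1,y0,y1) in dict(meter=(292,344,238,268),driver=(215,268,148,166),pot=(388,430,136,176)).items(): print(n,(d[y0:y1,x0:x1]>40).mean().round(3))
caps(a)"
```

```text
[ 1.5 -0.4 -0. ] [-0.02 -0.07  0.02] 59.8 [ 493. -436.  192.]
top [([343.0, 185.0], 95)]
 blue [([396.0, 155.0], 129), ([403.0, 156.0], 28), ([311.0, 192.0], 104), ([339.0, 174.0], 43), ([343.0, 202.0], 51), ([395.0, 233.0], 32)]
scene [([279.0, 195.0], 150)]
 blue [([270.0, 135.0], 643), ([290.0, 176.0], 17), ([285.0, 187.0], 19), ([277.0, 209.0], 68)]
(np.float64(-2.5), [(np.float64(7.5), np.float64(0.9)), (np.float64(-2.5), np.float64(0.87))])
[   1.5 -124.     0.9    1.8] -1.7481475637647528
meter 0.0
driver 0.0
pot 0.0
```

```bash
python3 -c "
from h import *
print(order.finish_job())"
```

```text
the job is handed in; nothing more can be done
None
```

The job is done and handed in at about 28 s of the 72 s allowed. All six capacitors went from the bin into the scale dish, and the scoop is back on the mat, upright and released.

- **Scooping:** The first push failed. The handle caught on the bin's near wall, the scoop tilted nose up and rode over the capacitors, shifting them only slightly. I backed off, came in nose down and pushed to the far end. I pressed the nose up about 20° there and carried all six out. Pushing force stayed under about 15 N.
- **Tipping:** The move commands cannot tilt the tool, so I eased the grip and let the scoop pivot in the jaws. Its underside and lip rested on the dish while I raised the handle. I lowered the lip to about 5 cm over the dish floor before tipping, because the rim prevented less at that angle. Partway through, the scoop hung about 3 cm above the floor with some capacitors still in it. I lowered it about 1.6 cm and loosened the grip a little more before going on. I saw no hard drop.
- **Last checks:**
  - In the last picture I viewed, all six capacitors were in the dish and the scoop was empty.
  - After that I checked by colour detection only: two yellow and some blue still in the dish, nothing in the bin. The detection gives no firm count of the blue ones.
  - The meter, screwdriver and tool pot showed no change from the first picture.
- **Disagreement:** The pitch estimates for the scoop at rest ranged from -2.5° to +7.5° between methods and cameras. The combined fit gave 1.5°, so I take it as flat. I did not view a final picture of it, as the viewing limit was used up.

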